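# Bring two memo pads forward to match the display overhang

## Task

On the black display step, slide the red memo pad and the green memo pad forward, away from the robot, until each hangs over the step's far edge by as much as the blue pad between them, its far edge in line with the blue pad's and square to the step. Push them along the step with the fingertips, each staying in its own place in the row; do not pick them up, and leave the blue pad and all the other goods where they are.

Things in the scene. Friction and masses are not known exactly. Their poses are not given: they have to be found in the camera images.
- step: Low black display step fixed to the counter, 260 deep (its x) x 620 wide (its y) x 70 high. Origin at the centre of its underside, so its flat smooth top is 70 above the origin and its far (customer-side) edge is the line x = +130 in its frame; the price rail hangs below that edge and is out of the way. Its x axis points away from the robot, its z axis up. Stands at a different place and angle (up to about 7 degrees) each time.
- red_pad: Red-covered memo pad, flat slab 128 deep (its x) x 91 wide (its y) x 8 thick, 60 to 120 g, lying loose on the step near one end of the row (left or right of the blue pad), set back from the far edge and skewed by up to 12 degrees. Origin at the centre of its underside; x axis points to its far edge (+64), away from the robot; the edge with the grey binding strip, at x = -64, faces the robot. Both are plain vertical edges.
- red_front (a point): Middle of the red pad's far edge, on its top face (64 ahead of its origin, 8 up).
- green_pad: Green-covered memo pad, same size, weight and axes as the red one, lying on the other side of the blue pad, also set back and skewed. Origin at the centre of its underside.
- green_front (a point): Middle of the green pad's far edge, on its top face.
- blue_pad: Blue-covered memo pad, same size and axes, in the middle of the row, loose, square to the step and already hanging over its far edge by 20 to 38 (differs each time). It is the pattern for the others and must stay where it is. The red and green pads' centres start about 150 to either side of its centre. Origin at the centre of its underside.
- correction_fluid: Small white bottle with a blue cap, 24 across, 62 tall, standing on the step in one gap beside the blue pad, near the far edge. Origin at the centre of its underside. Leave alone.
- eraser: White eraser in a blue sleeve, 43 x 18 x 12, lying on the step in the other gap beside the blue pad, near the far edge. Origin at the centre of its underside. Leave alone.
- glue_stick: Yellow glue stick with a red cap, 27 across, 85 tall, standing at one end of the step. Origin at the centre of its underside. Leave alone.
- staple_box: Orange and brown box of staples, 52 x 32 x 24, at the other end of the step. Origin at the centre of its underside. Leave alone.
There are look-alikes about, which are no part of the job. What is shaped like the green_pad but purple is not meant.

How it is judged:
By the outcome, as a careful person would: the job done as asked, in the order asked, and still so for the second after the job is handed in, with the robot touching nothing.
It also fails if it takes over 48 s, if anything falls off the work surface, if the arm or the gripper's body presses on something with over 40 N, if the wrist force passes 120 N, or if a joint passes its speed limit or range.

## Robot

A 6-joint arm with a two-finger parallel gripper is mounted at the origin on the work surface. World frame = base frame: x ahead of the robot, y to its left, z up, the work surface at z = 0. Lengths are in mm, angles in rad, forces in N, time in s.
With the tool pointing down it reaches from about 275 to 825 mm from the base axis. Payload 4.9 kg.
Tool frame: the origin (TCP) lies at the very end of the fingers, on their centre line; the grasp point (between the pads) lies 19 mm behind it; z points along the fingers, y is the line along which they close (so a half turn about z gives the same grasp; the last joint's range is limited). The gripper opens to 85 mm and grips with 20 to 120 N. Pads are 22 mm wide; open, the fingers measure 114 mm over their backs; the gripper's body (76 mm by 85 mm) begins 54 mm behind the grasp point. The pads swing forward as they close: fully open they stand 13 mm farther back than shut.
Start: joints at [-1.304, 0.326, -0.193, 1.052, 0, 1.437], TCP at [214.598, -506.425, 231.281] pointing down, gripper open.
Joint ranges: [-2.65, 2.65], [-0.97, 1.79], [-1.3, 1.35], [-1.93, 2.1], [-1.47, 1.37], [-3.14, 3.14]. Speed limits (rad/s): [2.57, 2.57, 3.14, 3.14, 3.14, 3.14].

## Interface

Orientations are given as [roll, pitch, yaw] about the fixed x, y, z axes, in that order (R = Rz(yaw) Ry(pitch) Rx(roll)).
In Python, from bench import bot, solve_ik, imaging gives the robot as it stands. Calls block until the motion is done:
- bot.move_ptp(position, orientation): joint-space move of the TCP to a pose.
- bot.movel(position, rot=None, max_speed=150, threshold=None): straight line of the TCP; rot=None keeps the orientation; max_speed is the mean speed in mm/s. With threshold (N) it stops when the force on the tool has changed by that much, and returns True; else False.
- bot.move_j(angles): joint-space move.
- bot.grip(opening, effort=None): opening from 0.0 (shut) to 1.0 (fully open); effort is the grip in N (None keeps the last); returns when the fingers have stopped.
- bot.dwell(seconds).
- solve_ik(position, orientation): joint angles nearest the present ones, or None.
- bot.get_state(): the state.
- imaging.capture(name): name is "scene" or "top" or "wrist"; returns the picture (384x512x3 uint8, blue, green, red); there is no depth.
- imaging.camera_model(name): a dict with "K" (3x3 intrinsics, pixels), "position" and "rotation" of the camera in the world. Camera axes: x right, y up, looking along -z (the intrinsics and any distortion apply to the point x, -y, -z); pixel columns grow to the right and rows downward; lengths in mm; the calibration is good to about 2 mm. A picture is of the moment at which its call begins: read the wrist's pose just before it. camera_model takes no time and is no camera call; for the wrist camera it gives the pose at the moment of the call.
A pose or a line that the arm cannot do raises bot.IKError and nothing moves.
- bot.sign_off(): hands the job in; it is judged then, once.
The state is a dict: "t": time; "qpos": joint angles; "joint_velocities": joint speeds; "effort": joint torques, N m; "tcp_pos": TCP position; "orientation": TCP orientation; "contact_force": force on the tool from outside, world axes, zero at the start; "wrist_torque": the same for the moment, N m; "opening": opening from 0.0 (shut) to 1.0 (fully open); "gripper_force": force on a finger pad.
Only numpy, scipy, OpenCV 4.12 (cv2) and the standard library are available. Lean on these libraries where they do the work, as an engineer would, in place of code of your own. Each camera call takes 0.05 s, during which the arm holds its last target. There are 200 camera calls.

## Working session

There is one attempt and no reset: what is moved stays moved. The work goes in short steps, each a Python script; the robot and the scene stay as the last script left them, time stands still between calls to the robot, and variables do not carry over. Pictures are saved under pics/ and viewed, at most 10 in all, crops included, and the job is handed in when it is done.

```bash
ls; mkdir -p pics
python3 - <<'E'
from bench import bot, imaging
import cv2
for n in("top","scene"):
    cv2.imwrite(f"pics/{n}0.png",cv2.resize(imaging.capture(n),(800,600),interpolation=cv2.INTER_CUBIC)); print({k:v for k,v in imaging.camera_model(n).items()})
print(bot.get_state()['t'])
E
```

```text
pics
{'K': array([[372.54056583,   0.        , 256.21625934],
       [  0.        , 372.54056583, 193.42165415],
       [  0.        ,   0.        ,   1.        ]]), 'position': array([ 283.75685072,  160.81660382, 1130.0170788 ]), 'rotation': array([ 0.16868441,  0.00814872, -1.59640228])}
{'K': array([[349.86121977,   0.        , 256.58375706],
       [  0.        , 349.86121977, 193.95059558],
       [  0.        ,   0.        ,   1.        ]]), 'position': array([1066.45811019,  668.70808728,  742.19343081]), 'rotation': array([0.84428824, 0.0227694 , 2.27302405])}
0.1
```

View pics/top0.png

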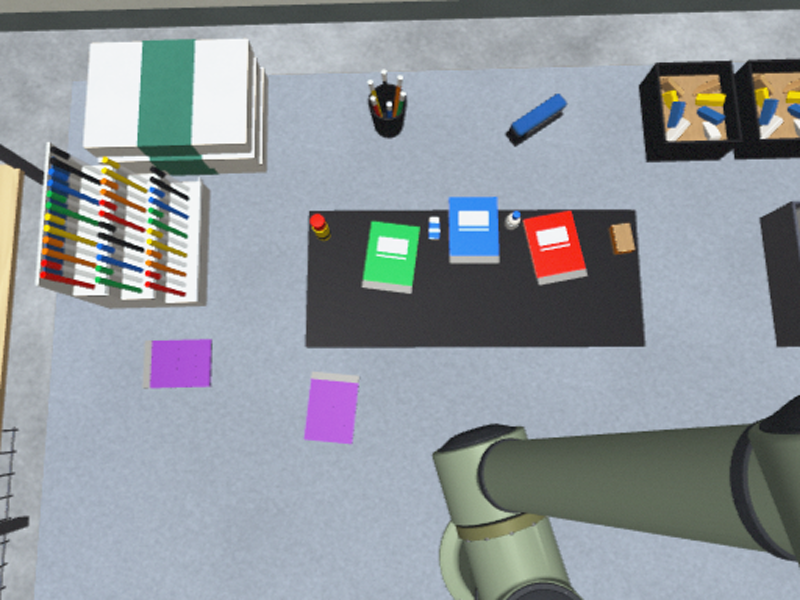

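View pics/scene0.png

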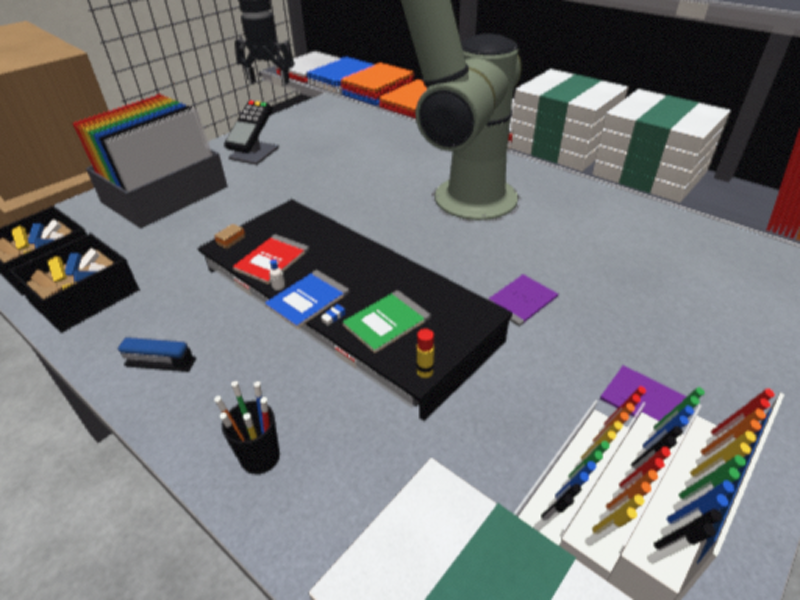

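The top view (800 px) shows green at (391,257), blue at (473,230) and red at (555,247), all on the step with corners near (308,211), (635,211), (644,346), (306,346). The two purple look-alikes at (180,363) and (332,408) lie on the counter and are not meant. The bottle is at (513,220), the eraser at (434,228), the glue stick at (320,227) and the staple box at (622,240).

```bash
cat > h.py <<'E'
import numpy as np, cv2
from scipy.spatial.transform import Rotation as R
from bench import bot, solve_ik, imaging
def world(cm,uv,z):
    uv=np.atleast_2d(uv).astype(float); K=cm["K"]
    d=np.c_[(uv[:,0]-K[0,2])/K[0,0],-(uv[:,1]-K[1,2])/K[1,1],-np.ones(len(uv))]
    d=R.from_euler('xyz',cm["rotation"]).apply(d); p=np.array(cm["position"])
    return p+d*((z-p[2])/d[:,2])[:,None]
def mask(im,c):
    h=cv2.cvtColor(im,cv2.COLOR_BGR2HSV).astype(int); H,S,V=h[...,0],h[...,1],h[...,2]
    hue={'red':(H<8)|(H>172),'green':abs(H-62)<14,'blue':abs(H-108)<10}[c]
    return (hue&(S>120)&(V>70)).astype(np.uint8)
def contour(im,c,ctr):
    "largest blob of this colour near pixel ctr"
    cs,_=cv2.findContours(cv2.resize(mask(im,c),None,fx=1,fy=1),cv2.RETR_EXTERNAL,cv2.CHAIN_APPROX_NONE)
    cs=[k for k in cs if cv2.pointPolygonTest(cv2.convexHull(k),tuple(map(float,ctr)),False)>=0]
    return max(cs,key=cv2.contourArea)[:,0,:]
E
python3 - <<'E'
from h import *
im=imaging.capture("top"); cm=imaging.camera_model("top"); s=.64
st=world(cm,np.array([(308,211),(635,211),(644,346),(306,346)])*s,70)
print(st.round(1)); print([np.linalg.norm(st[i]-st[i-1]).round(1) for i in range(4)])
for c,ctr in dict(red=(560,265),green=(388,270),blue=(473,245)).items():
    k=contour(im,c,np.array(ctr)*s); w=world(cm,k,78)
    r=cv2.minAreaRect(w[:,:2].astype(np.float32)); print(c,r, cv2.boxPoints(r).round(1).tolist())
for n,p,z in(('bottle',(512,226),75),('eraser',(434,229),82),('staple',(622,238),90),('glue',(321,235),75)):
    print(n,world(cm,np.array(p)*s,z).round(1))
cv2.imwrite("pics/crop1.png",cv2.resize(im[120:230,190:420],(800,383),interpolation=cv2.INTER_CUBIC))
E
```

```text
[[ 645.   335.8   70. ]
 [ 627.4 -283.4   70. ]
 [ 371.8 -275.9   70. ]
 [ 388.   339.1   70. ]]
[np.float64(257.0), np.float64(619.4), np.float64(255.8), np.float64(615.2)]
red ((567.7044677734375, -122.71278381347656), (116.16734313964844, 95.33634185791016), 9.341524124145508) [[502.70001220703125, -85.0999984741211], [518.0999755859375, -179.1999969482422], [632.7999877929688, -160.3000030517578], [617.2999877929688, -66.19999694824219]]
green ((557.924072265625, 180.27764892578125), (93.85882568359375, 114.70426940917969), 80.99449157714844) [[493.8999938964844, 142.89999389648438], [607.2000122070312, 124.9000015258789], [621.9000244140625, 217.6999969482422], [508.6000061035156, 235.60000610351562]]
blue ((605.0816650390625, 24.64949607849121), (93.8009033203125, 112.4185562133789), 88.36369323730469) [[547.5999755859375, -20.600000381469727], [659.9000244140625, -23.799999237060547], [662.5999755859375, 69.9000015258789], [550.2000122070312, 73.0999984741211]]
bottle [[603.1 -48.5  75. ]]
eraser [[599.2  98.5  82. ]]
staple [[ 569.9 -246.3   90. ]]
glue [[595.6 310.5  75. ]]
```

View pics/crop1.png

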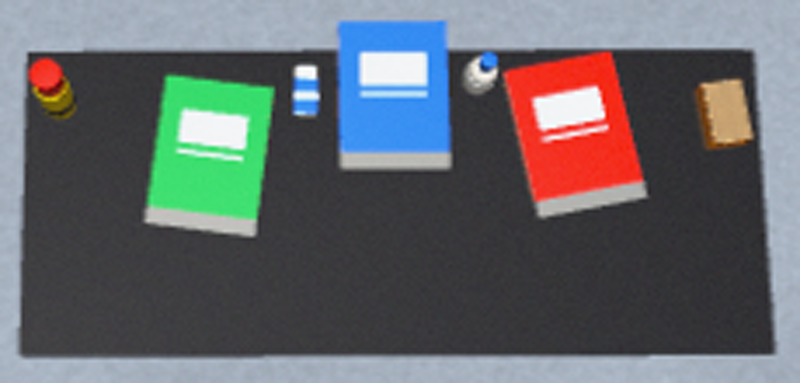

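The crop confirms the choice: red, green and blue covers with their grey bindings toward the robot, and the bottle and eraser clear of the pads' sides. Sizes agree to about 4 mm. Next I move the wrist camera over the row for a finer fix.

Run:
```python
from h import *
for y in(0,np.pi,-np.pi):
  for p in((470,-125,100),(450,170,100),(450,25,400)):
    q=solve_ik(p,[np.pi,0,y]); print(y,p,None if q is None else np.round(q,2))
print(bot.get_state()['orientation'])
bot.move_ptp((450,25,400),[np.pi,0,0])
cm=imaging.camera_model("wrist"); im=imaging.capture("wrist"); print(cm, bot.get_state()['t'],bot.get_state()['tcp_pos'])
cv2.imwrite("pics/w1.png",im)
```

```text
0 (470, -125, 100) [-0.41  0.35 -0.54  0.68  0.    2.73]
0 (450, 170, 100) [ 0.21  0.34 -0.55  0.68  0.   -2.93]
0 (450, 25, 400) [-0.11  0.08 -0.08  1.41  0.    3.03]
3.141592653589793 (470, -125, 100) [-0.41  0.35 -0.54  0.68  0.   -0.41]
3.141592653589793 (450, 170, 100) [ 0.21  0.34 -0.55  0.68  0.    0.21]
3.141592653589793 (450, 25, 400) [-0.11  0.08 -0.08  1.41  0.   -0.11]
-3.141592653589793 (470, -125, 100) [-0.41  0.35 -0.54  0.68  0.   -0.41]
-3.141592653589793 (450, 170, 100) [ 0.21  0.34 -0.55  0.68  0.    0.21]
-3.141592653589793 (450, 25, 400) [-0.11  0.08 -0.08  1.41  0.   -0.11]
[-3.14023864e+00 -1.71142011e-04  4.00813170e-01]
{'K': array([[268.94536476,   0.        , 253.47912825],
       [  0.        , 268.94536476, 191.39388055],
       [  0.        ,   0.        ,   1.        ]]), 'position': array([522.44737437,  24.69874593, 542.24632292]), 'rotation': array([-2.88121740e-01, -3.91948360e-04, -1.57107584e+00])} 2.3667 [450.05619514  24.3994003  399.65942974]
```

View pics/w1.png

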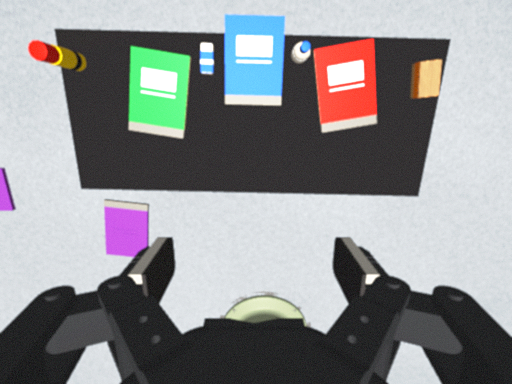

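The wrist view shows green at (158,90), blue at (254,60), red at (346,85), the bottle at (301,50), the eraser at (207,58), and the step's far corners at (57,29) and (449,39). I'll fit the poses at sub-pixel level.

```bash
cat >> h.py <<'E'
from scipy.optimize import least_squares
def fit(im,cm,c,guess):
    "cover rectangle fitted to the colour blob nearest guess (x,y): far-edge middle, yaw, length, width"
    f=6; big=cv2.resize(im,None,fx=f,fy=f,interpolation=cv2.INTER_CUBIC)
    cs,_=cv2.findContours(mask(big,c),cv2.RETR_EXTERNAL,cv2.CHAIN_APPROX_NONE)
    W=[world(cm,(k[:,0]+.5)/f-.5,78)[:,:2] for k in cs if cv2.contourArea(k)>200*f*f]
    w=min(W,key=lambda a:np.linalg.norm((a.max(0)+a.min(0))/2-guess))
    def res(p):
        c_,s_=np.cos(p[2]),np.sin(p[2]); d=w-p[:2]
        u=d@[c_,s_]; v=d@[-s_,c_]
        du=np.abs(u)-p[3]/2; dv=np.abs(v)-p[4]/2
        return np.maximum(du,dv)
    m=(w.max(0)+w.min(0))/2
    r=least_squares(res,[*m,0,116,91],loss='soft_l1',f_scale=1.)
    p=r.x; e=np.array([np.cos(p[2]),np.sin(p[2])])
    return dict(front=p[:2]+e*p[3]/2,yaw=p[2],L=p[3],W=p[4],org=p[:2]+e*(p[3]/2-64))
def report(name,g):
    cm=imaging.camera_model(name); im=imaging.capture(name); o={}
    for c,q in g.items():
        o[c]=a=fit(im,cm,c,q); print(name,c,'front',a['front'].round(1),'yaw',np.degrees(a['yaw']).round(2),'L,W',round(a['L'],1),round(a['W'],1),'org',a['org'].round(1))
    b=o['blue']; e=np.array([np.cos(b['yaw']),np.sin(b['yaw'])])
    for c in o: print(c,'ahead of blue',round((o[c]['front']-b['front'])@e,1),'skew',np.degrees(o[c]['yaw']-b['yaw']).round(2))
    return o
G=dict(red=(567,-122),green=(558,180),blue=(605,25))
E
python3 - <<'E'
from h import *
report("wrist",G); report("top",G)
cm=imaging.camera_model("wrist")
s=world(cm,[(57,29),(449,39),(418,195.5),(82,188)],70); print(s.round(1), np.linalg.norm(s[0]-s[1]), np.degrees(np.arctan2(s[0,0]-s[1,0],s[0,1]-s[1,1])))
E
```

```text
wrist red front [ 625.4 -114.5] yaw 9.43 L,W 115.5 95.4 org [ 562.3 -124.9]
wrist green front [615.  170.9] yaw -8.95 L,W 114.1 92.3 org [551.8 180.8]
wrist blue front [661.5  23. ] yaw -1.38 L,W 111.4 94.4 org [597.6  24.5]
red ahead of blue -32.8 skew 10.82
green ahead of blue -50.1 skew -7.57
blue ahead of blue 0.0 skew 0.0Traceback (most recent call last):
  File "<stdin>", line 2, in <module>
  File "h.py", line 37, in report
    o[c]=a=fit(im,cm,c,q); print(name,c,'front',a['front'].round(1),'yaw',np.degrees(a['yaw']).round(2),'L,W',round(a['L'],1),round(a['W'],1),'org',a['org'].round(1))
           ~~~^^^^^^^^^^^
  File "h.py", line 24, in fit
    w=min(W,key=lambda a:np.linalg.norm((a.max(0)+a.min(0))/2-guess))
ValueError: min() iterable argument is empty
```

```bash
cat >> h.py <<'E'
YS=np.radians(-1.55)   # step yaw
def push(org,yaw0,yaw1,s,ztip=None,d=11.,clear=22.,n=4,gap=0.):
    """Line push of a pad: it advances s along its own x while turning yaw0 -> yaw1 (constant arc).
    d: TCP to front of fingers. ztip: TCP height; None = find the step by touch."""
    def tool(o,y,back): 
        e=np.array([np.cos(y),np.sin(y)]); return o-e*(64+d+back)
    p=tool(np.array(org),yaw0,clear); rot=[np.pi,0,yaw0]
    bot.move_ptp([*p,110],rot)
    if ztip is None:
        print('hit',bot.movel([*p,62],max_speed=30,threshold=3)); z=bot.get_state()['tcp_pos'][2]; print('touch z',z); ztip=z+2.5
    bot.movel([*p,ztip],max_speed=60)
    bot.movel([*tool(np.array(org),yaw0,2),ztip],max_speed=60)
    o=np.array(org,float); m=40; k=0
    for i in range(n):
        for j in range(m):
            y=yaw0+(yaw1-yaw0)*(k+.5)/(n*m); o=o+s/(n*m)*np.array([np.cos(y),np.sin(y)]); k+=1
        yw=yaw0+(yaw1-yaw0)*(i+1)/n
        bot.movel([*tool(o,yw,0),ztip],rot=[np.pi,0,yw],max_speed=30)
    st=bot.get_state(); print('end',st['tcp_pos'],st['contact_force'],st['t'])
    bot.movel([*tool(o,yaw1,15),ztip],max_speed=80)
    bot.movel([*tool(o,yaw1,15),120],max_speed=150)
    return o,ztip
def look(name=None):
    bot.move_ptp((450,25,400),[np.pi,0,0]); o=report("wrist",G)
    if name: cv2.imwrite(name,imaging.capture("wrist"))
    print('t',bot.get_state()['t']); return o
E
python3 - <<'E'
from h import *
bot.grip(0.5)
o=report("wrist",G); r=o['red']
print(push(r['org'],r['yaw'],YS,28))
look("pics/w2.png")
E
```

```text
wrist red front [ 625.4 -114.5] yaw 9.41 L,W 115.3 95.4 org [ 562.3 -124.9]
wrist green front [615.1 170.9] yaw -8.96 L,W 113.9 92.3 org [551.8 180.9]
wrist blue front [661.   26.5] yaw -1.84 L,W 110.9 79.0 org [597.1  28.5]
red ahead of blue -31.0 skew 11.25
green ahead of blue -50.6 skew -7.12
blue ahead of blue 0.0 skew 0.0
hit True
touch z 68.16808203847178
end [ 515.18363527 -121.02704761   70.63496997] [ 0.19178584  0.50227765 -0.6128673 ] 7.9583
(array([ 590.19277406, -123.01463889]), np.float64(70.66808203847178))
wrist red front [ 653.8 -126.2] yaw -1.7 L,W 112.3 95.0 org [ 589.8 -124.3]
wrist green front [615.  170.9] yaw -8.98 L,W 113.9 92.2 org [551.8 180.9]
wrist blue front [661.  26.] yaw -1.37 L,W 132.1 80.7 org [597.   27.5]
red ahead of blue -3.6 skew -0.33
green ahead of blue -49.4 skew -7.61
blue ahead of blue 0.0 skew 0.0
t 10.0833
```

View pics/w2.png

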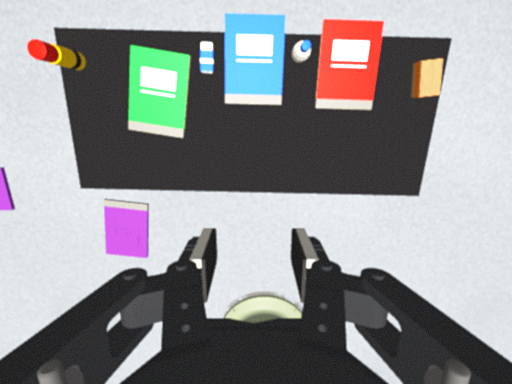

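Red came forward cleanly: square, 3.6 mm short of blue as planned, front at about (352,22), with the bottle, eraser and blue pad where they were. Now green.

Run:
```python
from h import *
print(push((551.8,180.9),np.radians(-8.97),YS,45.5,ztip=70.67))
# closer look, far edges near the middle of the picture
bot.move_ptp((500,25,330),[np.pi,0,0])
cm=imaging.camera_model("wrist"); print(cm['position'])
cv2.imwrite("pics/w3.png",cv2.resize(imaging.capture("wrist")[:220],(800,344),interpolation=cv2.INTER_CUBIC))
report("wrist",G)
print(bot.get_state()['t'])
```

```text
end [522.30127438 178.70953186  70.65618033] [0.34389957 1.06979093 0.14691467] 18.3333
(array([597.07674336, 176.7316826 ]), 70.67)
[572.31396719  25.31820961 472.50998371]
wrist red front [ 654.  -126.3] yaw -1.58 L,W 112.7 94.2 org [ 590.  -124.5]
wrist green front [661.3 175.7] yaw -1.63 L,W 111.9 91.9 org [597.3 177.5]
wrist blue front [661.5  23. ] yaw -1.34 L,W 111.5 93.9 org [597.5  24.5]
red ahead of blue -4.0 skew -0.25
green ahead of blue -3.7 skew -0.3
blue ahead of blue 0.0 skew 0.0
24.1333
```

View pics/w3.png

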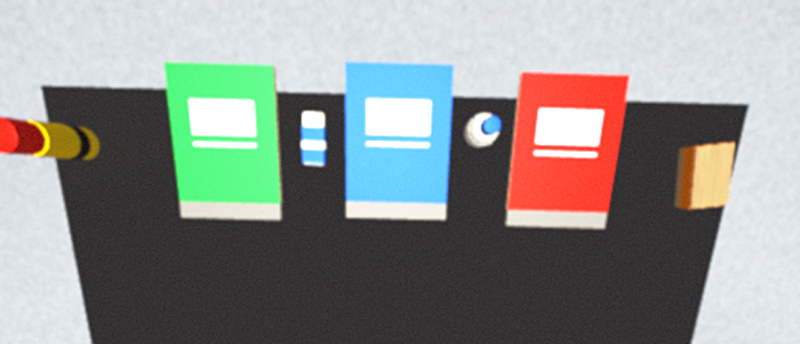

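Green now also sits square and about 4 mm short, with front corners at (166,64) and (274,67), and the eraser and bottle undisturbed. Before the final nudge I check the step's yaw.

Run:
```python
from h import *
cm=imaging.camera_model("wrist"); im=imaging.capture("wrist"); g=cv2.GaussianBlur(im,(3,3),0).max(2).astype(float)
def edge(cols,r0,r1):
    P=[]
    for c in cols:
        col=g[r0:r1,c]; d=np.abs(np.diff(col)); i=int(d.argmax()); w=d[max(i-2,0):i+3]; 
        P.append((c,r0+.5+np.dot(w,np.arange(max(i-2,0),max(i-2,0)+len(w)))/w.sum()))
    W=world(cm,P,70); k=np.polyfit(W[:,1],W[:,0],1); r=np.abs(W[:,0]-np.polyval(k,W[:,1])); ok=r<2
    k=np.polyfit(W[ok,1],W[ok,0],1); print('step yaw',-np.degrees(np.arctan(k[0])),'x at y=24',np.polyval(k,24),ok.sum(),len(P)); return k
cols=[*range(35,100),*range(182,216),*range(296,326),*range(408,465)]
k=edge(cols,46,80)
edge(range(90,420,3),215,300)
o=report("wrist",G)
for c in o:
    f=o[c]['front']; print(c,'overhang',(f[0]-np.polyval(k,f[1]))*np.cos(k[0]))
```

```text
step yaw -1.3572657102848749 x at y=24 639.2226087529968 99 186Traceback (most recent call last):
  File "<stdin>", line 12, in <module>
  File "<stdin>", line 9, in edge
    raise TypeError("expected non-empty vector for x")
TypeError: expected non-empty vector for x
```

The step's far edge (−1.36°) and the blue pad (−1.34°) agree in this camera, so I'll finish at −1.35° with red +4.0 mm and green +3.8 mm.

Run:
```python
from h import *
y=np.radians
push((590.0,-124.5),y(-1.58),y(-1.33),4.0,ztip=70.67,clear=12,n=1)
print(bot.get_state()['t'])
push((597.3,177.5),y(-1.62),y(-1.33),3.8,ztip=70.67,clear=12,n=1)
print(bot.get_state()['t'])
```

```text
end [ 519.20902789 -122.90178721   70.66938841] [-0.3121715   0.03391044 -0.40892698] 26.6917
27.5
end [526.32622936 179.11626814  70.67279572] [-0.5031587   0.2088941  -0.64325419] 33.65
34.4583
```

Run:
```python
from h import *
bot.move_ptp((500,35,330),[np.pi,0,-0.15])
cv2.imwrite("pics/w4.png",cv2.resize(imaging.capture("wrist")[:240],(800,375),interpolation=cv2.INTER_CUBIC))
print(bot.get_state()['t'])
report("wrist",G)
```

```text
35.5083
wrist red front [ 658.2 -125.9] yaw -1.18 L,W 112.7 93.9 org [ 594.3 -124.6]
wrist green front [665.  175.8] yaw -1.46 L,W 111.9 91.9 org [601.  177.4]
wrist blue front [661.5  23. ] yaw -1.36 L,W 111.5 93.9 org [597.5  24.5]
red ahead of blue 0.3 skew 0.18
green ahead of blue -0.2 skew -0.1
blue ahead of blue 0.0 skew 0.0
```

View pics/w4.png

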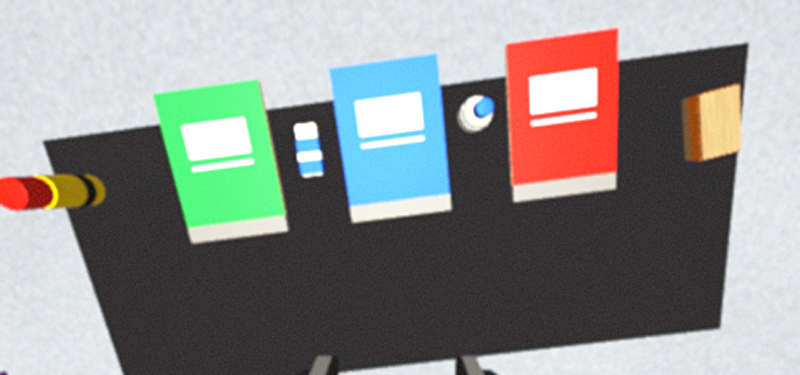

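All three far edges are in line, at (155,95)–(258,81), (331,69)–(436,55) and (507,44)–(617,30). The fit puts them within 0.3 mm and 0.2°, and the other goods have not moved.

```bash
python3 -c "
from bench import bot
print(bot.sign_off())"
```

```text
the job is handed in; nothing more can be done
None
```

The red and green pads now hang over the step's far edge level with the blue pad, within about 0.3 mm and 0.2° by the wrist camera; nothing else looked moved in the last picture, and the job was handed in at about 36 s.

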